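# Load a flanged bush into the nest block, flange up

### The job

Two like flanged aluminium bushes stand on the green cutting mat. Take the one that stands with its flange up and lower it, without dropping it, spigot first into the large round pocket of the steel nest block, so that it stands upright on the pocket's floor with its flange on top, and let it go. Leave the other bush, the one with its flange down, standing where it is.

Things in the scene. Friction and masses are not known exactly. Their poses are not given: they have to be found in the camera images.
- bush: bush to load: aluminium, 0.1-0.16 kg, 42 mm tall, standing flange up on the 3 mm thick mat. Spigot 30 mm dia, 30 mm tall; on top the flange, 56 mm dia, 12 mm thick (z = 30 to 42 mm), gripped from above; 16 mm bore. Origin: centre of the spigot's foot, z up to the flange. A 44 mm dia, 20 mm tall ring (not needed) stands near; centres of ring and bushes are 90 mm or more apart, a flat pencil between
- spare: the other bush, same shape and material, standing the other way up: its 56 mm flange (12 mm thick) rests on the mat and its 30 mm spigot points up, 42 mm tall in all. Origin at the centre of its underside (the flange face on the mat), z up. To be left alone
- pocket (a point): floor centre of the large round pocket in the nest block, z up. Pocket 52 mm dia (wider than the spigot, narrower than the flange), 12 mm deep, floor 8 mm above the bench. The block is a fixed steel plate 150 x 110 x 20 mm flat on the bench at any yaw; x points along its length from the pocket to its centre, 32 mm away. The 23 mm hole at its other end is not used
Not all that is in view belongs to the job. Leave any turquoise look-alike of the bush alone. There is more than one size of the part that bears pocket; the job needs the smallest.

How it is judged:
At the end, for the whole second after the job is handed in: The bush stands in the large pocket, flange up: its foot within 4 mm of the pocket's floor in height and within 14 mm of the pocket's axis (anywhere inside the pocket), within 10 degrees of upright, at rest; the other bush still stands flange down within 30 mm of where it was (horizontal distance between bush and pocket below 0.014 m and z of bush in the frame of pocket between -0.004 and 0.004 m and angle between each of bush, spare's own z axis and vertical below 0.18 rad and linear speed of bush below 0.02 m/s and distance of spare from where it was at the start of the episode below 0.03 m); the robot touches nothing.
It fails at once if the bush was let go over the pocket more than 20 mm above its floor (horizontal distance between bush and pocket below 0.03 m and z of bush in the frame of pocket above 0.02 m and contact force between bush and the fingers below 0.02 N).
It fails at once if the other bush was moved more than 30 mm or knocked over (distance of spare from where it was at the start of the episode above 0.03 m or angle between spare's own z axis and vertical above 0.5 rad).
It also fails if it takes over 40 s, if anything falls off the work surface, if the arm or the gripper's body presses on something with over 40 N, if the wrist force passes 120 N, or if a joint passes its speed limit or range.

### The arm

A 7-joint arm with a two-finger parallel gripper is mounted at the origin on the work surface. World frame = base frame: x ahead of the robot, y to its left, z up, the work surface at z = 0. Lengths are in m, angles in rad, forces in N, time in s.
With the tool pointing down it reaches from about 0.35 to 0.9 m from the base axis. Payload 8.1 kg.
Tool frame: the origin (TCP) lies between the finger pads; the fingertips stand ahead of it and the grasp point (between the pads) is the TCP (arm.nose_length is the z of the fingertips in the tool frame, in m); z points along the fingers, y is the line along which they close (so a half turn about z gives the same grasp; the last joint's range is limited). The gripper opens to 92 mm and grips with 3 to 60 N. Pads are 19 mm wide; open, the fingers measure 130 mm over their backs; the gripper's body (75 mm by 190 mm) begins 47 mm behind the grasp point.
Start: joints at [1.152, 0.434, 0.025, 1.573, -0.012, 1.134, -0.075], TCP at [0.194, -0.594, 0.246] pointing down, gripper open.
Joint ranges: [-2.62, 2.62], [-0.44, 2.09], [-1.27, 1.32], [0.08, 2.57], [-1.32, 4.46], [0.12, 2], [-2.74, 2.74]. Speed limits (rad/s): [2.22, 2.22, 3.01, 3.01, 3.14, 3.14, 3.14].

### API

Orientations are given as a rotation vector (axis times angle).
In Python, from cell import sensors, optics, arm gives the robot as it stands.
- The arm moves only by the tool arm_command, never from a script. Its argument "deltas" is one flat list of numbers, 7 for each row, row after row: the turn, a rotation vector about the world's x, y, z as a fraction of full scale, then the shift along the world's x, y, z as a fraction of full scale, then the finger opening in mm, from 0 to 91.8. In form: [wx, wy, wz, dx, dy, dz, fingers, wx, wy, wz, dx, dy, dz, fingers, ...]. A call has 1 to 20 rows; each row is the pose to reach, as a shift and turn from the pose commanded when the call began; what a row does not reach only later rows make up. Full scale, the value 1, is 1 m for a shift and 90 degrees for a turn. A row lasts 1/10 s, in which the tool goes at most 50 mm and 8.59 degrees, less where a joint would pass 70% of its speed; a pose out of reach is approached as far as the arm can. A call with a number of a shift or a turn outside -1 to 1 is refused whole. A call with a gripper value outside its range is refused whole. The fingers move at their own pace and stop on an object; "force" is the grip in N (left out, the last holds). Time passes only in rows, so rows that repeat a pose let the fingers close. It gives the time, the measured TCP pose, the force, the opening and the grip force at its end, in the units of the state.
- sensors.observe(): the state, without advancing time (a new reading comes with each control period).
- optics.get_image(name): name is "scene" or "top" or "wrist"; returns the picture (400x640x3 uint8, blue, green, red); there is no depth.
- optics.calibration(name): a dict with "camera_matrix" (3x3 intrinsics, pixels), "D" ([k1, k2, p1, p2, k3] as OpenCV has them; the pictures are not rectified), "rvec" (rotation vector, rad) and "tvec" (3), from world to camera coordinates, as OpenCV has them. Camera axes: x right, y down, z forward; pixel columns grow to the right and rows downward; lengths in m; the calibration is good to about 2 mm. A picture is of the moment at which its call begins: read the wrist's pose just before it. calibration takes no time and is no camera call; for the wrist camera it gives the pose at the moment of the call.
- arm.sign_off(): hands the job in; it is judged then, once.
The state is a dict: "clock": time; "joints": joint angles; "dq": joint speeds; "joint_efforts": joint torques, N m; "position": TCP position; "ee_rot": TCP orientation; "force": force on the tool from outside, world axes, zero at the start; "ft_torque": the same for the moment, N m; "width": opening from 0.0 (shut) to 1.0 (fully open); "gripper_force": force on a finger pad.
Only numpy, scipy, OpenCV 4.12 (cv2) and the standard library are available. Lean on these libraries where they do the work, as an engineer would, in place of code of your own. Each camera call takes 0.05 s, during which the arm holds its last target. There are 200 camera calls.

## Working session

There is one attempt and no reset: what is moved stays moved. The work goes in short steps, Python scripts to look and compute and a tool call to move; the robot and the scene stay as the last step left them, time stands still between calls to the robot, and variables do not carry over. Pictures are saved under pics/ and viewed, at most 10 in all, crops included, and the job is handed in when it is done.

Besides the shell and the picture viewer there is one more tool, called after "Call:" as a command line: name --argument value ..., lists and objects as JSON in quotes. arm_command: Moves the arm, as the interface text tells. Its arguments: {"type":"object","properties":{"deltas":{"type":"array","items":{"type":"number"}},"force":{"type":"number"}},"required":["deltas"]}

```bash
mkdir -p pics; ls; cat > h.py <<'E'
import numpy as np,cv2
from cell import sensors,optics,arm
def ray(c,uv,z):
    K=np.array(c["camera_matrix"]);D=np.array(c["D"]);R=cv2.Rodrigues(np.array(c["rvec"],float))[0];t=np.array(c["tvec"],float).ravel()
    p=cv2.undistortPoints(np.array(uv,float).reshape(-1,1,2),K,D).reshape(-1,2)
    d=np.c_[p,np.ones(len(p))]@R; o=-R.T@t
    return o+d*((z-o[2])/d[:,2:])
E
python3 - <<'E'
from h import *
print(sensors.observe(),arm.nose_length)
for n in("top","scene"):
    im=optics.get_image(n);cv2.imwrite(f"pics/{n}0.png",im)
    c=optics.calibration(n);R=cv2.Rodrigues(np.array(c["rvec"],float))[0];print(n,-R.T@np.array(c["tvec"]).ravel())
E
```

```text
pics
{'clock': 0.0, 'joints': array([ 1.15237532,  0.43518448,  0.02498802,  1.57409612, -0.01161249,
        1.13397572, -0.07509747]), 'dq': array([-1.04547607e-03, -8.62911398e-04, -4.87513967e-04,  8.77725305e-05,
        2.10280379e-04,  1.65027231e-03,  5.95534326e-04]), 'joint_efforts': array([ 1.09428016e-03, -6.67834926e+01,  9.85730812e-01, -3.14455175e+01,
       -6.03752607e-02,  4.25415463e-02,  1.61154762e-04]), 'position': array([ 0.19392026, -0.59365684,  0.24496941]), 'ee_rot': array([-3.10107166e+00, -4.93666018e-01,  5.79231454e-04]), 'force': array([-0.42151318,  0.0142424 ,  0.21207554]), 'ft_torque': array([-0.02869675, -0.03227047,  0.02336078]), 'gripper_force': 0.0, 'width': 0.9992291955571476} 0.019
top [0.19249824 0.1055613  1.60931338]
scene [ 1.19691571 -0.27000504  0.73860246]
```

View pics/top0.png

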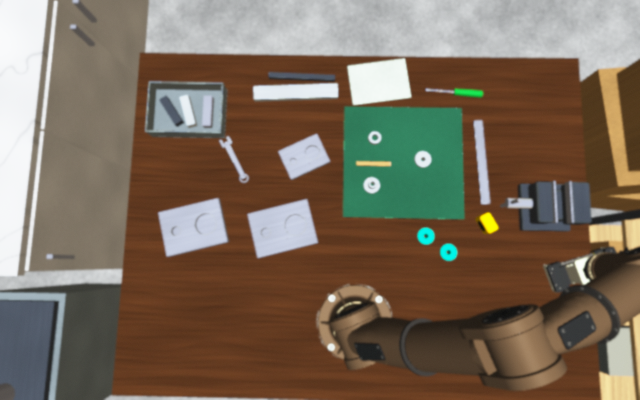

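View pics/scene0.png

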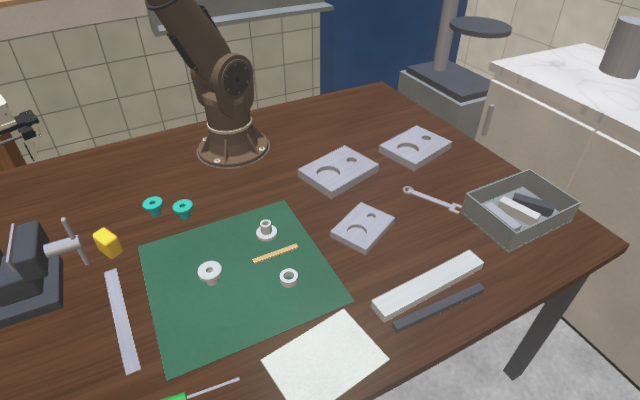

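The top view shows the flange-up bush at (423,158), the spare with its spigot up at (372,185), the ring at (375,137) and the smallest nest at (304,156). The scene view agrees: flange-up bush at (209,270), spare at (266,232).

```bash
python3 - <<'E'
from h import *
im=cv2.imread("pics/top0.png");c=optics.calibration("top")
g=im[100:225,335:470];hsv=cv2.cvtColor(im,cv2.COLOR_BGR2HSV)
m=((hsv[...,1]<70)&(hsv[...,2]>110)).astype(np.uint8)*255
for ct in cv2.findContours(m,cv2.RETR_EXTERNAL,cv2.CHAIN_APPROX_NONE)[0]:
    a=cv2.contourArea(ct);
    if a<60:continue
    (u,v),r=cv2.minEnclosingCircle(ct)
    if not(150<u<480 and 90<v<270):continue
    q=cv2.boxPoints(cv2.minAreaRect(ct));z=.02 if a>600 else .045
    w=ray(c,q,z);print(int(u),int(v),a,"c",w.mean(0).round(4),"sides",np.linalg.norm(w[1]-w[0]).round(4),np.linalg.norm(w[2]-w[1]).round(4),"corners",w[:,:2].round(3).tolist() if a>600 else "")
x=im[125:195,270:435];cv2.imwrite("pics/crop.png",cv2.resize(x,None,fx=4.8,fy=4.8,interpolation=cv2.INTER_CUBIC))
E
```

```text
282 228 2887.5 c [0.3098 0.2524 0.02  ] sides 0.2205 0.162 corners [[0.359, 0.381], [0.416, 0.168], [0.26, 0.126], [0.204, 0.335]]
192 227 2896.5 c [0.3081 0.5606 0.02  ] sides 0.225 0.1626 corners [[0.357, 0.693], [0.415, 0.475], [0.259, 0.43], [0.202, 0.644]]
371 184 210.5 c [ 0.4599 -0.0516  0.045 ] sides 0.058 0.0553 corners 
422 158 213.5 c [ 0.5533 -0.226   0.045 ] sides 0.0582 0.0561 corners 
232 160 344.5 c [0.5414 0.4209 0.045 ] sides 0.0417 0.1796 corners 
303 155 1395.0 c [0.5634 0.1836 0.02  ] sides 0.1577 0.1181 corners [[0.582, 0.28], [0.652, 0.138], [0.545, 0.088], [0.476, 0.228]]
374 137 132.5 c [ 0.6268 -0.0615  0.045 ] sides 0.045 0.0463 corners 
439 91 69.0 c [ 0.8001 -0.2866  0.045 ] sides 0.0124 0.0982 corners 
183 106 3775.0 c [0.7358 0.6157 0.02  ] sides 0.1906 0.277 corners [[0.641, 0.748], [0.831, 0.758], [0.831, 0.481], [0.641, 0.475]]
319 145 68308.0 c [0.6248 0.1389 0.02  ] sides 2.327 1.0325 corners [[1.129, 1.313], [1.157, -1.014], [0.128, -0.934], [0.085, 1.191]]
```

View pics/crop.png

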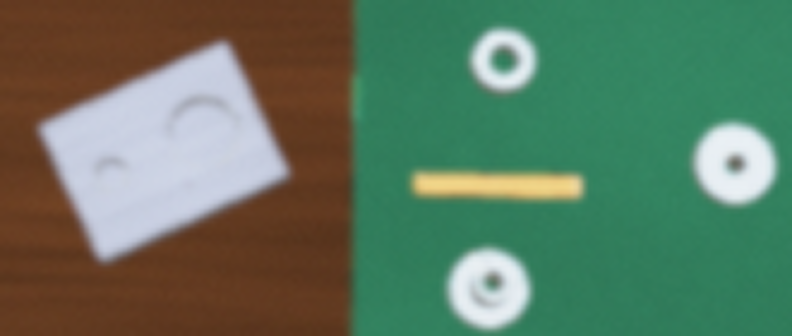

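The crop puts the nest's large pocket at crop (204,122), which is its right end. That gives pocket ≈ (0.578, 0.155) and bush ≈ (0.553, -0.226). The block's sides measure about 150 x 110, as they should. I'll move above the bush.

Call:
arm_command --deltas '[0,0,0,0.36,0.368,-0.03,91,0,0,0,0.36,0.368,-0.03,91,0,0,0,0.36,0.368,-0.03,91,0,0,0,0.36,0.368,-0.03,91,0,0,0,0.36,0.368,-0.03,91,0,0,0,0.36,0.368,-0.03,91,0,0,0,0.36,0.368,-0.03,91,0,0,0,0.36,0.368,-0.03,91,0,0,0,0.36,0.368,-0.03,91,0,0,0,0.36,0.368,-0.03,91,0,0,0,0.36,0.368,-0.03,91,0,0,0,0.36,0.368,-0.03,91,0,0,0,0.36,0.368,-0.03,91,0,0,0,0.36,0.368,-0.03,91]'

```text
clock: 1.5
position: [0.5528, -0.2281, 0.2157]
ee_rot: [3.102, 0.49, -0.002]
force: [-0.6, -0.2, 0.3]
width: 0.99
gripper_force: 0.0
```

```bash
python3 - <<'E'
from h import *
s=sensors.observe();print(s["clock"],s["position"],s["ee_rot"],s["force"])
c=optics.calibration("wrist");im=optics.get_image("wrist");cv2.imwrite("pics/w1.png",im)
hsv=cv2.cvtColor(im,cv2.COLOR_BGR2HSV)
m=((hsv[...,1]<70)&(hsv[...,2]>110)).astype(np.uint8)*255
for ct in cv2.findContours(m,cv2.RETR_EXTERNAL,cv2.CHAIN_APPROX_NONE)[0]:
    a=cv2.contourArea(ct)
    if a<400:continue
    (u,v),(d1,d2),_=cv2.fitEllipse(ct)
    w=ray(c,[(u,v),(u+d1/2,v),(u-d1/2,v)],.045);print(int(u),int(v),a,d1,d2,w[0].round(4),np.linalg.norm(w[1]-w[2]))
E
```

```text
1.5 [ 0.55277365 -0.22812671  0.21567125] [ 3.10240218e+00  4.89532813e-01 -1.62891477e-03] [-0.56568033 -0.17306331  0.3458878 ]
271 396 1260.5 5.260045528411865 365.79449462890625 [ 0.2989 -0.2564  0.045 ] 0.006052666868962011
308 315 12303.0 72.29917907714844 369.7217102050781 [ 0.415  -0.2637  0.045 ] 0.07689561994556432
619 261 892.0 20.845226287841797 65.20701599121094 [ 0.5717 -0.5402  0.045 ] 0.020295111008647233
17 258 728.0 20.4176025390625 55.124019622802734 [0.3896 0.0321 0.045 ] 0.019825650102356544
187 264 1469.0 28.70549201965332 72.14005279541016 [ 0.4344 -0.1294  0.045 ] 0.028898115706167647
132 204 2584.0 52.92426681518555 62.777748107910156 [ 0.4808 -0.0668  0.045 ] 0.05012351562264024
315 181 2727.0 58.89607238769531 58.99924850463867 [ 0.556 -0.226  0.045] 0.05544373435330944
151 134 1640.5 16.370338439941406 176.4053497314453 [ 0.5521 -0.0722  0.045 ] 0.014631884811357361
492 189 6920.5 77.2524642944336 222.43600463867188 [ 0.6001 -0.3877  0.045 ] 0.07233734118811895
171 40 2372.5 49.526424407958984 61.082645416259766 [ 0.6343 -0.0754  0.045 ] 0.04104941594388122
```

View pics/w1.png

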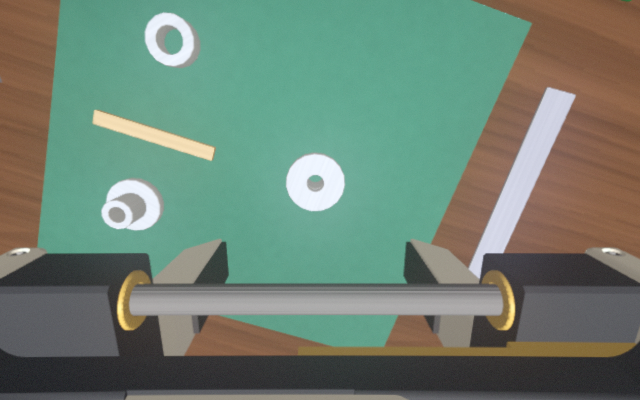

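The wrist view shows the flange-up bush at (315,181), which is (0.556, -0.226), diameter 55 mm. The spare is at (132,204). I'll descend and grip.

Call:
arm_command --deltas '[0,0,0,0.002,0.001,-0.05,91,0,0,0,0.002,0.001,-0.09,91,0,0,0,0.002,0.001,-0.12,91,0,0,0,0.002,0.001,-0.145,91,0,0,0,0.002,0.001,-0.165,91,0,0,0,0.002,0.001,-0.174,91,0,0,0,0.002,0.001,-0.174,91,0,0,0,0.002,0.001,-0.174,91,0,0,0,0.002,0.001,-0.174,70,0,0,0,0.002,0.001,-0.174,60,0,0,0,0.002,0.001,-0.174,50,0,0,0,0.002,0.001,-0.174,50,0,0,0,0.002,0.001,-0.174,50,0,0,0,0.002,0.001,-0.174,50,0,0,0,0.002,0.001,-0.174,50,0,0,0,0.002,0.001,-0.174,50]' --force 30

```text
clock: 3.15
position: [0.5563, -0.2252, 0.042]
ee_rot: [3.102, 0.494, 0.001]
force: [-0.0, -0.2, 4.0]
width: 0.602
gripper_force: 30.0
```

Gripped: the width of 55 mm matches the flange. Next I'll lift and carry it to a viewing pose beside the nest.

Call:
arm_command --deltas '[0,0,0,0,0,0.02,50,0,0,0,0,0,0.05,50,0,0,0,0,0,0.09,50,0,0,0,0,0,0.13,50,0,0,0,-0.002,0.02,0.148,50,0,0,0,-0.006,0.06,0.148,50,0,0,0,-0.01,0.1,0.148,50,0,0,0,-0.014,0.14,0.148,50,0,0,0,-0.018,0.18,0.148,50,0,0,0,-0.022,0.22,0.148,50,0,0,0,-0.026,0.26,0.148,50,0,0,0,-0.03,0.3,0.148,50,0,0,0,-0.034,0.34,0.148,50,0,0,0,-0.036,0.37,0.148,50,0,0,0,-0.036,0.38,0.148,50,0,0,0,-0.036,0.38,0.148,50,0,0,0,-0.036,0.38,0.148,50,0,0,0,-0.036,0.38,0.148,50]'

```text
clock: 4.95
position: [0.5203, 0.1528, 0.1895]
ee_rot: [3.102, 0.49, -0.001]
force: [0.2, -1.0, -1.3]
width: 0.604
gripper_force: 30.0
```

```bash
python3 - <<'E'
from h import *
s=sensors.observe();print(s["clock"],s["position"],s["ee_rot"],s["force"],s["width"])
im=optics.get_image("wrist");cv2.imwrite("pics/w2.png",im)
E
```

```text
4.95 [0.52032186 0.15280611 0.18953736] [ 3.10213391e+00  4.89644158e-01 -8.09106821e-04] [ 0.21181272 -1.01894428 -1.26157613] 0.6035783483021813
```

View pics/w2.png

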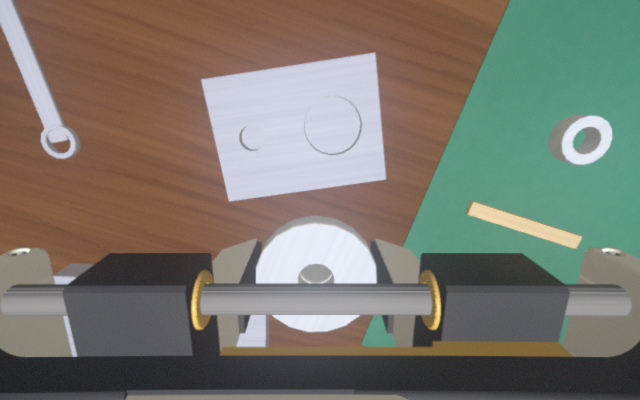

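The wrist view shows the bush held level. The whole nest is in view, with the pocket rim centred at about (333,125) and spanning u 304–361, and the small hole at about (253,137).

```bash
python3 - <<'E'
from h import *
c=optics.calibration("wrist")
w=ray(c,[(333,125),(304,125),(361,125),(202,80),(375,53),(386,180),(229,201)],.02);print(w.round(4))
print("dia",np.linalg.norm(w[1]-w[2]),"ctr",w[3:].mean(0))
a=(w[4]-w[3]+w[5]-w[6]);a/=np.linalg.norm(a);print("len",np.linalg.norm(w[4]-w[3]),np.linalg.norm(w[5]-w[4]),"pocket via block",w[3:].mean(0)+.032*a)
print(ray(c,[(316,273)],.1895+.003))
E
```

```text
[[0.5782 0.1558 0.02  ]
 [0.5702 0.1804 0.02  ]
 [0.5859 0.132  0.02  ]
 [0.5792 0.275  0.02  ]
 [0.6449 0.1412 0.02  ]
 [0.5458 0.0924 0.02  ]
 [0.4807 0.2274 0.02  ]]
dia 0.050926733792604005 ctr [0.56265833 0.18397194 0.02      ]
len 0.14909275588900694 0.1104525261024155 pocket via block [0.57666799 0.15520166 0.02      ]
[[0.52236275 0.15399978 0.1925    ]]
```

The two pocket estimates agree at (0.577, 0.1555), and the rim and block sizes check out. I'll go over it and lower to about 3 mm above the floor.

Call:
arm_command --deltas '[0,0,0,0.02,0.001,0,50,0,0,0,0.045,0.002,0,50,0,0,0,0.057,0.002,-0.01,50,0,0,0,0.057,0.002,-0.04,50,0,0,0,0.057,0.002,-0.07,50,0,0,0,0.057,0.002,-0.085,50,0,0,0,0.057,0.002,-0.1,50,0,0,0,0.057,0.002,-0.11,50,0,0,0,0.057,0.002,-0.12,50,0,0,0,0.057,0.002,-0.128,50,0,0,0,0.057,0.002,-0.134,50,0,0,0,0.057,0.002,-0.139,50,0,0,0,0.057,0.002,-0.139,50,0,0,0,0.057,0.002,-0.139,50]'

```text
clock: 6.4
position: [0.5772, 0.157, 0.051]
ee_rot: [-3.102, -0.494, -0.001]
force: [0.2, 0.0, -0.8]
width: 0.604
gripper_force: 30.0
```

Position is good with no contact: the foot is at about z = 0.012. I'll lower the last few millimetres.

Call:
arm_command --deltas '[0,0,0,0,-0.001,-0.001,50,0,0,0,0,-0.001,-0.002,50,0,0,0,0,-0.001,-0.003,50,0,0,0,0,-0.001,-0.004,50,0,0,0,0,-0.001,-0.004,50,0,0,0,0,-0.001,-0.004,50]'

```text
clock: 7.0
position: [0.5772, 0.1559, 0.047]
ee_rot: [3.102, 0.494, 0.0]
force: [-1.8, -1.0, 2.9]
width: 0.603
gripper_force: 30.0
```

```bash
python3 - <<'E'
from h import *
s=sensors.observe();print(s["position"],s["force"])
im=optics.get_image("scene");cv2.imwrite("pics/s2.png",cv2.resize(im[100:300,240:440],None,fx=3,fy=3,interpolation=cv2.INTER_CUBIC))
E
```

```text
[0.57719419 0.15591318 0.04697652] [-1.76706011 -1.01619458  2.86864751]
```

View pics/s2.png

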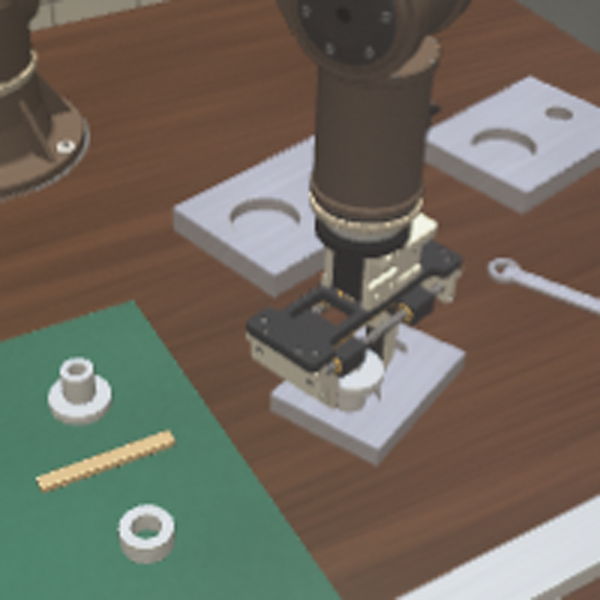

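The crop shows the bush upright over the block at (358,380), with the spare undisturbed at (80,390). The force rose by about 3.7 N, so the foot is on the pocket floor at TCP z = 0.047, as expected. I'll release and retreat.

Call:
arm_command --deltas '[0,0,0,0,0,0,60,0,0,0,0,0,0,66,0,0,0,0,0,0,75,0,0,0,0,0,0,85,0,0,0,0,0,0,90,0,0,0,0,0,0,90,0,0,0,0,0,0,90,0,0,0,0,0,0.02,90,0,0,0,0,0,0.05,90,0,0,0,0,0,0.09,90,0,0,0,0,0,0.13,90,0,0,0,-0.03,0,0.15,90,0,0,0,-0.06,0,0.15,90,0,0,0,-0.06,0,0.15,90,0,0,0,-0.06,0,0.15,90]'

```text
clock: 8.55
position: [0.5169, 0.1559, 0.1971]
ee_rot: [3.102, 0.495, 0.001]
force: [0.5, -0.8, -0.1]
width: 0.978
gripper_force: 0.0
```

```bash
python3 - <<'E'
from h import *
s=sensors.observe();print(s["clock"],s["position"],s["width"])
c=optics.calibration("wrist");im=optics.get_image("wrist");cv2.imwrite("pics/w3.png",im)
im=optics.get_image("scene");cv2.imwrite("pics/s3.png",cv2.resize(im[140:280,230:430],None,fx=3,fy=3,interpolation=cv2.INTER_CUBIC))
E
```

```text
8.55 [0.51691154 0.1558501  0.19708922] 0.9781442554562487
```

View pics/w3.png

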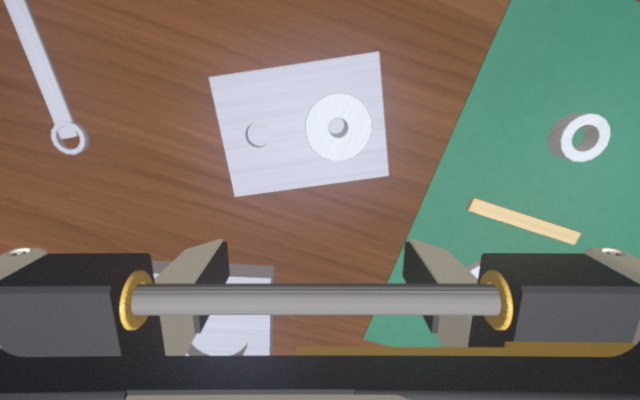

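View pics/s3.png

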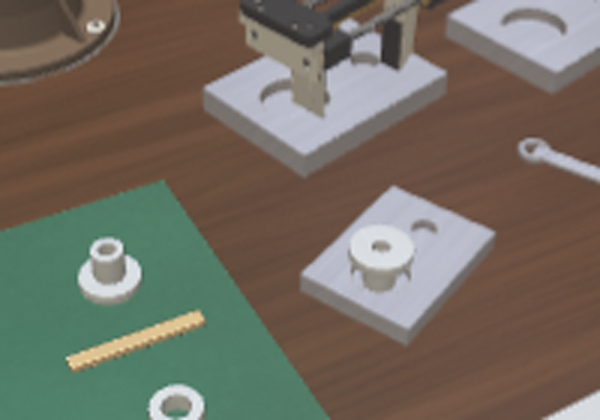

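The wrist view shows the bush level in the pocket, flange centred at (338,127). The scene crop shows it standing upright at (380,255), with the spare still at (108,272). I'll check the position numerically and hand in.

```bash
python3 - <<'E'
from h import *
w=ray(optics.calibration("wrist"),[(338,127),(305,127),(371,127)],.05);print(w[0],np.linalg.norm(w[1]-w[2]))
if np.hypot(w[0,0]-.577,w[0,1]-.1555)<.009: print(arm.sign_off())
E
```

```text
[0.57652411 0.15589432 0.05      ] 0.054667865780676096
the job is handed in; nothing more can be done
None
```

The flange-up bush stands upright in the smallest nest's large pocket, measured within 1 mm of its axis; it has been released, the spare was left where it stood, and the job is handed in.

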